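Swap the fittings and draw out the inspection lamp

ROBOT

A 6-joint arm with a two-finger parallel gripper is mounted at the origin on the work surface. World frame = base frame: x ahead of the robot, y to its left, z up, the work surface at z = 0. Lengths are in m, angles in rad, forces in N, time in s.
With the tool pointing down it reaches from about 0.25 to 0.775 m from the base axis. Payload 4 kg.
Tool frame: the origin (TCP) lies between the finger pads; the fingertips stand 14 mm ahead of it and the grasp point (between the pads) lies 5 mm behind it (nose_length is the distance from the TCP to the fingertips, in m); z points along the fingers, y is the line along which they close (so a half turn about z gives the same grasp; the last joint's range is limited). The gripper opens to 94 mm and grips with 3 to 60 N. Pads are 16 mm wide; open, the fingers measure 119 mm over their backs; the gripper's body (75 mm by 177 mm) begins 78 mm behind the grasp point.
Start: joints at [1.047, 0.087, 1.371, -0, 1.684, -0.103], TCP at [0.225, 0.502, 0.22] pointing down, gripper open.
Joint ranges: [-3.1, 3.1], [-0.76, 2.03], [0.27, 2.55], [-1.08, 4.22], [0.17, 2.65], [-2.57, 2.57]. Speed limits (rad/s): [2.79, 2.79, 3.14, 3.14, 3.14, 3.14].

INTERFACE

Orientations are given as [roll, pitch, yaw] about the fixed x, y, z axes, in that order (R = Rz(yaw) Ry(pitch) Rx(roll)).
In Python, from bench import * gives the robot as it stands.
- The arm moves only by the tool move_arm, never from a script. Its argument "steps" is one flat list of numbers, 7 for each row, row after row: the turn, a rotation vector about the world's x, y, z in rad, then the shift along the world's x, y, z in m, then the opening, from 0 (shut) to 1 (fully open). A call has 1 to 12 rows; each row is the pose to reach, as a shift and turn from the pose commanded when the call began; what a row does not reach only later rows make up. A row lasts 1/10 s, in which the tool goes at most 50 mm and 8.59 degrees, less where a joint would pass 70% of its speed; a pose out of reach is approached as far as the arm can. A call with a gripper value outside its range is refused whole. The fingers move at their own pace and stop on an object; the grip force is fixed at half the most. Time passes only in rows, so rows that repeat a pose let the fingers close. It gives the time, the measured TCP pose, the force, the opening and the grip force at its end, in the units of the state.
- get_obs(): the state, without advancing time (a new reading comes with each control period).
- snapshot(name): name is "scene" or "top" or "wrist"; returns (picture, depth): 400x640x3 uint8, red, green, blue; 400x640 float32, m along the optical axis (not along the pixel's ray), 0 where there is no reading.
- camera_model(name): a dict with "fx", "fy", "cx", "cy" (pixels), "rvec" (rotation vector, rad) and "tvec" (3), from world to camera coordinates, as OpenCV has them. Camera axes: x right, y down, z forward; pixel columns grow to the right and rows downward; lengths in m; the calibration is good to about 2 mm. A picture is of the moment at which its call begins: read the wrist's pose just before it. camera_model takes no time and is no camera call; for the wrist camera it gives the pose at the moment of the call.
- close_job(): hands the job in; it is judged then, once.
Trained networks look in the newest picture that a camera, given by its name, has taken for a name from the list of things; names that differ only in an ending like _2 or _b are one class to them, and where a whole thing is asked for, a point or a joint stands for the part that bears it (a point fixed in the world has none). Each returns a list of dicts, best first, with "score" (0 to 1); they miss things now and then, are a little off and sometimes report something else, mostly with a low value. They report only what shows in the picture. A call takes as long as a camera call.
- silhouettes(camera, target): "pixels" (400x640 bool, what is visible of it) and "uv" ([column, row] in pixels, amid what is visible of it).
- spot_point(camera, target): "uv" ([column, row] in pixels: a listed point, or the origin of a listed thing).
The state is a dict: "time": time; "joint_positions": joint angles; "qvel": joint speeds; "joint_torque": joint torques, N m; "tool_pos": TCP position; "ee_rot": TCP orientation; "wrist_force": force on the tool from outside, world axes, zero at the start; "wrist_torque": the same for the moment, N m; "width": finger opening in m; "finger_force": force on a finger pad.
Only numpy, scipy, OpenCV 4.12 (cv2) and the standard library are available. Lean on these libraries where they do the work, as an engineer would, in place of code of your own. Each camera call takes 0.05 s, during which the arm holds its last target. There are 200 camera calls.

TASK

One of the two pipe fittings on the lamp stand has been inspected and the other is next: swap them, so that each stands upright in the middle of the coloured spot the other one had. Then press the green release button right down, take the lamp by the orange tab on its top and pull it out, past its first stop, to the second stop, over the yellow spot. Finish while still holding the lamp fully out against its return spring, and leave the paint can, wire brush and magnet where they are and knock nothing over.

Things in the scene. Friction and masses are not known exactly. Their poses are not given: they have to be found in the camera images.
- stand: Fixed lamp stand: grey plate 140 mm (its x) by 670 mm (y -370 to 300), 8 mm thick; red housing 46 mm wide, y -360 to -140, z 128 to 172 mm, on two posts. Origin on the bench surface, z up; the lamp telescopes out along its +y. In this frame: button at (0,-240), retracted lamp (0,-60), yellow spot (0,100), blue spot (0,230) mm.
- spot_yellow (a point): Centre of the yellow disc, 76 mm across, painted flat on the stand's plate, 8 mm above the bench; the lamp is straight above it when fully out.
- spot_blue (a point): Centre of the blue disc, 76 mm across, painted flat on the stand's plate, 8 mm above the bench, 130 mm from the yellow one.
- valve: Loose brass valve, round, 74 mm high, standing upright (z up) on one of the spots: foot 50 mm across and 12 mm high, body 36 mm across from 14 to 46 mm height (grip it here), thin neck, red handwheel 35 mm across from 60 to 72 mm height. Origin at the centre of its underside. 0.27 to 0.5 kg.
- stub: Loose dark steel flanged pipe stub, round, 74 mm high, standing upright (z up) on the other spot: flange foot 52 mm across and 11 mm high, pipe 38 mm across from 11 to 62 mm height (grip it here), white plastic cap 37 mm across on top. Origin at the centre of its underside. 0.25 to 0.5 kg.
- release_top (a point): Centre of the top face of the green release button, 32 mm across, on top of the red housing in a black collar 46 mm across; its top stands 192 mm above the bench, 12 mm above the collar. It is pushed straight down.
- release (a joint): Travel of the release button: 0 up (the telescope is locked), 0.008 m fully down. It moves against about 4 N of friction and stays where it is left; the lock is free once it is more than 0.006 m down.
- lamp: Lamp on the telescope's end: black round head 60 mm across, 30 mm high, orange tab on top 40 mm wide (stand's x), 18 mm thick (stand's y, the pulling direction), 165 to 215 mm above the bench. Origin at the head's centre, 150 mm above the bench. Slides only along the stand's +y, 160 mm in all, about 50 mm above the fittings' tops.
- lamp_tab (a point): Point to grip on the orange tab, on its middle, 195 mm above the bench, 20 mm below the tab's top. Fingers fit on its two broad faces (before and behind, along the stand's y), with free space of at least 80 mm on both sides at that height.
- inner (a joint): Extension of the inner section, which carries the lamp: 0 in, 0.08 m fully out (the first stop). Return spring 1.5 to 2 N. It comes out first.
- middle (a joint): Extension of the middle section, which carries the inner one: 0 in, 0.08 m fully out. It comes out after the inner one, against a spring of 5 to 6 N; when both are out at 0.08 m the lamp is at the second stop, a hard end. Let go, both run back.
- paint_can: Bystander: yellow spray-paint can, 54 mm across, 130 mm high, standing on the bench on the stand's +x side. Origin at the centre of its underside.
- wire_brush: Bystander: wire brush with a wooden handle, lying on the bench on the stand's +x side, beside the red housing.
- magnet: Bystander: red square welding magnet, 75 by 75 by 24 mm, lying on the bench on the stand's +x side near the blue spot's end. Origin at the centre of its underside.

How it is judged:
On the way, in this order (a step that is already met when the one before it is completed fails the run):
1. the two fittings have changed places and stand let go, upright, in the middle of each other's spots ((distance between valve and spot_yellow below 0.015 m or distance between valve and spot_blue below 0.015 m) and distance of each of valve, stub from where it was at the start of the episode above 0.08 m and angle between each of valve, stub's own z axis and vertical below 0.1 rad and linear speed of each of valve, stub below 0.02 m/s and contact force between each of valve, stub and the arm below 0.1 N and contact force between each of valve, stub and the fingers below 0.1 N and (distance between stub and spot_yellow below 0.015 m or distance between stub and spot_blue below 0.015 m)), for 0.2 s.
2. the release button is pressed down (value of joint release above 0.006 m), for 0.1 s.
3. the lamp is pulled out to its second stop (value of joint each of inner, middle above 0.073 m), for 0.2 s.
At the end, for the whole second after the job is handed in: Each fitting let go, upright (0.1 rad), at rest within 15 mm of the centre of the other's first spot; button over 6 mm down; lamp still, at its second stop (both sections over 73 of 80 mm out), the gripper at the orange tab and holding it with over 2 N (all of step 1 and all of step 3 and value of joint release above 0.006 m and contact force between the fingers and lamp above 2 N and distance between the grasp point and lamp_tab below 0.045 m and linear speed of lamp below 0.02 m/s); the arm keeps its last pose, push and grip.
It fails at once if the paint can, wire brush or magnet is moved more than 30 mm or the can is knocked over (distance of any of paint_can, wire_brush, magnet from where it was at the start of the episode above 0.03 m or angle between paint_can's own z axis and vertical above 0.6 rad).
It fails at once if a fitting is knocked over (angle between any of valve, stub's own z axis and vertical above 0.8 rad).
It also fails if it takes over 72 s, if anything falls off the work surface, if the arm or the gripper's body presses on something with over 40 N, if the wrist force passes 120 N, or if a joint passes its speed limit or range.

## Working session

There is one attempt and no reset: what is moved stays moved. The work goes in short steps, Python scripts to look and compute and a tool call to move; the robot and the scene stay as the last step left them, time stands still between calls to the robot, and variables do not carry over. Pictures are saved under pics/ and viewed, at most 10 in all, crops included, and the job is handed in when it is done.

Besides the shell and the picture viewer there is one more tool, called after ">>>" as a command line: name --argument value ..., lists and objects as JSON in quotes. move_arm: Moves the arm, as the interface text tells. Its arguments: {"type":"object","properties":{"steps":{"type":"array"}},"required":["steps"]}

```bash
mkdir -p pics; cat > h.py <<'E'
from bench import *
import numpy as np, cv2
def ray(cam,uv,z):
    m=camera_model(cam);R,_=cv2.Rodrigues(np.array(m["rvec"],float));t=np.array(m["tvec"],float).ravel()
    d=R.T@np.array([(uv[0]-m["cx"])/m["fx"],(uv[1]-m["cy"])/m["fy"],1.]);c=-R.T@t
    return c+d*(z-c[2])/d[2]
def cloud(cam,dep,mask):
    m=camera_model(cam);R,_=cv2.Rodrigues(np.array(m["rvec"],float));t=np.array(m["tvec"],float).ravel()
    v,u=np.nonzero(mask&(dep>0));z=dep[v,u]
    P=np.stack([(u-m["cx"])/m["fx"]*z,(v-m["cy"])/m["fy"]*z,z],1)
    return (P-t)@R
def save(n,pic): cv2.imwrite("pics/"+n+".png",cv2.cvtColor(pic,cv2.COLOR_RGB2BGR))
E
python3 - <<'E'
from h import *
o=get_obs();print(o["time"],o["tool_pos"],o["ee_rot"],o["width"])
np.set_printoptions(precision=4,suppress=True)
Z=dict(spot_yellow=.008,spot_blue=.008,release_top=.192,lamp_tab=.195,lamp=.15,valve=.008,stub=.008,paint_can=0,magnet=0)
for c in ["scene","top"]:
    p,d=snapshot(c);save(c+"0",p)
    for n,z in Z.items():
        r=spot_point(c,n)
        for q in r[:2]: print(c,n,round(q["score"],2),np.round(q["uv"],1),ray(c,q["uv"],z))
E
```

```text
0.0 [0.2244142  0.50157317 0.21833341] [-3.13942727e+00 -2.20197835e-04  2.72078124e+00] 0.09405882251442814
scene spot_yellow 0.88 [322.4 198.5] [0.5241 0.1138 0.008 ]
scene spot_yellow 0.33 [359.7 186.5] [0.5361 0.2343 0.008 ]
scene spot_blue 0.74 [359.9 184.6] [0.5303 0.2382 0.008 ]
scene release_top 0.66 [196.9 213.9] [ 0.5323 -0.2293  0.192 ]
scene lamp_tab 0.57 [265.5 184.3] [ 0.5284 -0.0472  0.195 ]
scene lamp 0.57 [265.6 193.4] [ 0.5244 -0.0511  0.15  ]
scene valve 0.77 [359.9 186.4] [0.536 0.235 0.008]
scene stub 0.58 [263.4 187. ] [ 0.4065 -0.0285  0.008 ]
scene stub 0.54 [323.8 202.2] [0.5376 0.1118 0.008 ]
scene paint_can 0.64 [303.9 267.7] [ 0.6973 -0.0282  0.    ]
scene magnet 0.82 [413.9 215.1] [0.691  0.3302 0.    ]
top spot_yellow 0.86 [309.7 225. ] [0.5343 0.108  0.008 ]
top spot_blue 0.92 [262.4 224.8] [0.5317 0.2312 0.008 ]
top release_top 0.64 [459.2 224.2] [ 0.5241 -0.23    0.192 ]
top lamp_tab 0.73 [379.3 216.8] [ 0.5358 -0.0508  0.195 ]
top lamp 0.84 [379.2 219.9] [ 0.5345 -0.056   0.15  ]
top valve 0.81 [259. 226.] [0.5284 0.2399 0.008 ]
top stub 0.87 [309.1 226.8] [0.5296 0.1094 0.008 ]
top paint_can 0.67 [365.4 164.4] [ 0.702  -0.0365  0.    ]
top magnet 0.61 [225.  163.4] [0.6951 0.3397 0.    ]
```

```bash
cd pics; python3 -c "
import cv2,numpy as np
a=cv2.imread('scene0.png');b=cv2.imread('top0.png')
cv2.imwrite('both0.png',cv2.resize(np.vstack([a,b]),(480,600)))"
```

```text
(no output)
```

View pics/top0.png

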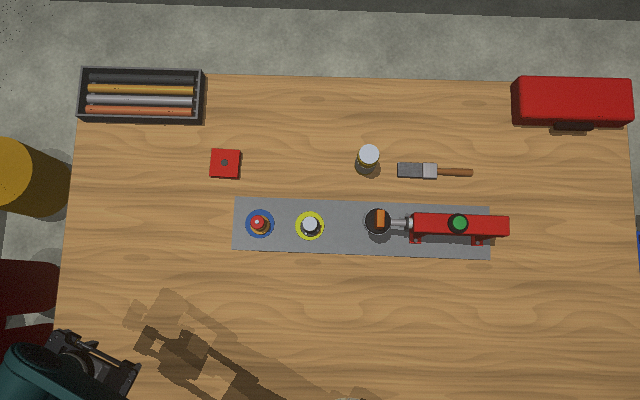

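View pics/scene0.png

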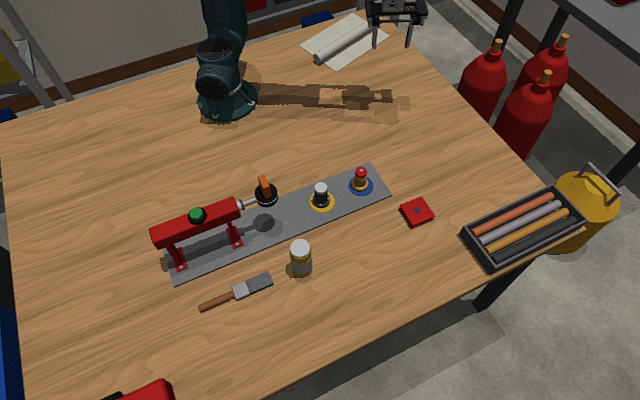

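The top view shows the valve on blue (259,224), the stub on yellow (310,226), the lamp tab at (380,217) and the button at (459,223). The bystanders are on the far side. Next I'll go over the fittings for a closer wrist view.

>>> move_arm --steps '[0,0,-0.575,0.1,-0.16,0.1,1,0,0,-1.15,0.2,-0.33,0.13,1,0,0,-1.15,0.2,-0.33,0.13,1,0,0,-1.15,0.2,-0.33,0.13,1,0,0,-1.15,0.2,-0.33,0.13,1,0,0,-1.15,0.2,-0.33,0.13,1,0,0,-1.15,0.2,-0.33,0.13,1,0,0,-1.15,0.2,-0.33,0.13,1,0,0,-1.15,0.2,-0.33,0.13,1,0,0,-1.15,0.2,-0.33,0.13,1,0,0,-1.15,0.2,-0.33,0.13,1,0,0,-1.15,0.2,-0.33,0.13,1]'

```text
time: 2.2
tool_pos: [0.4238, 0.1733, 0.3489]
ee_rot: [-3.14, -0.0, 1.574]
wrist_force: [0.2, 0.6, 0.5]
width: 0.0941
finger_force: 0.0
```

```bash
python3 - <<'E'
from h import *
np.set_printoptions(precision=4,suppress=True)
o=get_obs();print(o["time"],o["tool_pos"],o["ee_rot"],o["joint_positions"],o["wrist_force"])
p,d=snapshot("wrist");save("w0",p)
for n,z in dict(spot_yellow=.008,spot_blue=.008,lamp_tab=.195,valve=.008,stub=.008).items():
    for q in spot_point("wrist",n)[:2]: print(n,round(q["score"],2),np.round(q["uv"],1),ray("wrist",q["uv"],z))
h=cv2.cvtColor(p,cv2.COLOR_RGB2HSV)
np.save("w0.npy",p)
E
```

```text
2.2 [0.4238 0.1733 0.3489] [-3.1404 -0.0001  1.5736] [ 0.2638 -0.1065  1.3081  0.0004  1.9411  0.2611] [0.205  0.5988 0.5202]
spot_yellow 0.96 [396.6 205.2] [0.5377 0.1128 0.008 ]
spot_blue 0.73 [401.9 125.4] [0.5388 0.2411 0.008 ]
lamp_tab 0.58 [414.6 372.3] [ 0.5295 -0.0471  0.195 ]
valve 0.81 [395.1 129.5] [0.529  0.2345 0.008 ]
stub 0.58 [390. 204.] [0.5274 0.114  0.008 ]
```

View pics/w0.png

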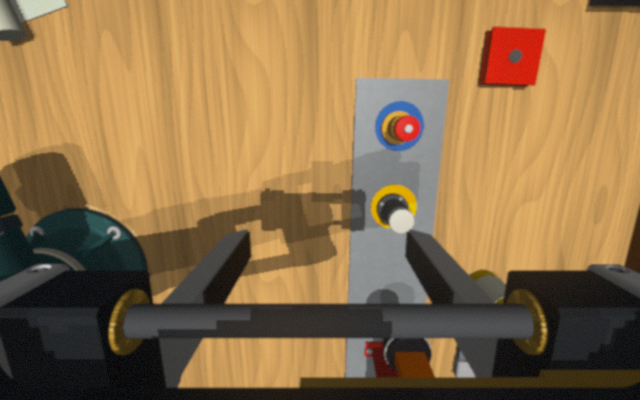

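```bash
cat >> h.py <<'E'
from scipy.optimize import least_squares
HS=dict(blue=((100,120,50),(125,255,255)),yellow=((22,150,80),(32,255,255)),red=((0,170,90),(6,255,255)),white=((0,0,150),(179,60,255)),green=((50,120,40),(85,255,255)),orange=((8,170,80),(17,255,255)))
def circ(cam,pic,col,z,R,near,rad=.06):
    m=cv2.inRange(cv2.cvtColor(pic,cv2.COLOR_RGB2HSV),*HS[col])
    c,_=cv2.findContours(m,cv2.RETR_EXTERNAL,cv2.CHAIN_APPROX_NONE)
    P=np.array([ray(cam,q,z)[:2] for k in c for q in k[:,0]])
    P=P[np.hypot(*(P-near).T)<rad]
    if len(P)<6: return None
    H=cv2.convexHull(P.astype(np.float32))[:,0].astype(float)
    f=lambda x:np.hypot(H[:,0]-x[0],H[:,1]-x[1])-x[2]
    s=least_squares(f,[*H.mean(0),R],loss="soft_l1",f_scale=.0015)
    return s.x,len(H),np.sqrt(np.mean(f(s.x)**2))
E
python3 - <<'E'
from h import *
np.set_printoptions(precision=4,suppress=True)
T=cv2.imread("pics/top0.png")[:,:,::-1].copy();W=cv2.imread("pics/w0.png")[:,:,::-1].copy()
for c,p in(("top",T),("wrist",W)):
    print(c)
    for n,a in dict(blue=("blue",.008,.038,[.532,.236]),yel=("yellow",.008,.038,[.532,.111]),wheel=("red",.080,.0175,[.532,.236],.03),cap=("white",.082,.0185,[.532,.111],.03),btn=("green",.192,.016,[.528,-.23],.03)).items(): print(n,circ(c,p,*a))
E
```

```text
top
blue (array([0.5359, 0.2397, 0.037 ]), 30, np.float64(0.0003066041056882269))
yel (array([0.534 , 0.1095, 0.037 ]), 31, np.float64(0.0004189618151166959))
wheel (array([0.5312, 0.2371, 0.0159]), 13, np.float64(0.0004649478134265532))
cap (array([0.5269, 0.1089, 0.0196]), 16, np.float64(0.0023039176069500427))
btn (array([ 0.5282, -0.2306,  0.0149]), 20, np.float64(0.00026346509928868133))
wrist
blue (array([0.5349, 0.2394, 0.0366]), 45, np.float64(0.000277296303252225))
yel (array([0.533 , 0.1098, 0.0369]), 33, np.float64(0.0004528900476403749))
wheel (array([0.5288, 0.2375, 0.0157]), 23, np.float64(0.0003014690957392871))Traceback (most recent call last):
  File "<stdin>", line 6, in <module>
  File "h.py", line 18, in circ
    P=np.array([ray(cam,q,z)[:2] for k in c for q in k[:,0]])
                ~~~^^^^^^^^^
  File "h.py", line 4, in ray
    m=camera_model(cam);R,_=cv2.Rodrigues(np.array(m["rvec"],float));t=np.array(m["tvec"],float).ravel()
ValueError: time passes only in moves, steps and waits
```

>>> move_arm --steps '[0,0,0,0.106,0.064,-0.12,1,0,0,0,0.106,0.064,-0.12,1,0,0,0,0.106,0.064,-0.12,1,0,0,0,0.106,0.064,-0.12,1,0,0,0,0.106,0.064,-0.17,1,0,0,0,0.106,0.064,-0.22,1,0,0,0,0.106,0.064,-0.265,1,0,0,0,0.106,0.064,-0.295,1,0,0,0,0.106,0.064,-0.309,1,0,0,0,0.106,0.064,-0.309,1,0,0,0,0.106,0.064,-0.309,1,0,0,0,0.106,0.064,-0.309,1]'

```text
time: 3.7
tool_pos: [0.5326, 0.2367, 0.0434]
ee_rot: [3.137, -0.002, 1.571]
wrist_force: [0.2, -0.3, 0.3]
width: 0.0941
finger_force: 0.0
```

>>> move_arm --steps '[0,0,0,0,0,0,0.3,0,0,0,0,0,0,0.3,0,0,0,0,0,0,0.3,0,0,0,0,0,0,0.3,0,0,0,0,0,0,0.3,0,0,0,0,0,0,0.3]'

```text
time: 4.3
tool_pos: [0.5306, 0.236, 0.0404]
ee_rot: [-3.142, 0.0, 1.571]
wrist_force: [0.4, -0.6, 0.3]
width: 0.0494
finger_force: 0.0
```

>>> move_arm --steps '[0,0,0,0,0,0,0,0,0,0,0,0,0,0,0,0,0,0,0,0,0,0,0,0,0,0,0,0,0,0,0,0,0,0,0,0,0,0,0,0,0,0]'

```text
time: 4.9
tool_pos: [0.5305, 0.236, 0.0404]
ee_rot: [-3.141, 0.0, 1.571]
wrist_force: [-0.6, 0.7, 1.1]
width: 0.035
finger_force: 30.0
```

>>> move_arm --steps '[0,0,0,0,0,0.03,0,0,0,0,-0.02,0,0.05,0,0,0,0,-0.06,0,0.05,0,0,0,0,-0.1,-0.01,0.05,0,0,0,0,-0.13,-0.04,0.05,0,0,0,0,-0.14,-0.066,0.04,0,0,0,0,-0.14,-0.066,0.02,0,0,0,0,-0.14,-0.066,0.005,0,0,0,0,-0.14,-0.066,-0.003,0,0,0,0,-0.14,-0.066,-0.007,0,0,0,0,-0.14,-0.066,-0.007,0,0,0,0,-0.14,-0.066,-0.007,0]'

```text
time: 6.1
tool_pos: [0.3914, 0.1703, 0.034]
ee_rot: [3.14, -0.0, 1.571]
wrist_force: [-0.3, -0.7, -4.1]
width: 0.0353
finger_force: 30.0
```

>>> move_arm --steps '[0,0,0,0,0,0,0,0,0,0,0,0,0,0.3,0,0,0,0,0,0,0.6,0,0,0,0,0,0,1,0,0,0,0,0,0,1,0,0,0,0,0,0,1,0,0,0,0,0,0,1,0,0,0,0,0,0,1,0,0,0,0,0,0.03,1,0,0,0,0,0,0.06,1,0,0,0,0,0,0.1,1,0,0,0,0,0,0.1,1]'

```text
time: 7.3
tool_pos: [0.3943, 0.1711, 0.1396]
ee_rot: [3.13, -0.003, 1.571]
wrist_force: [0.0, 0.4, 0.6]
width: 0.0942
finger_force: 0.0
```

```bash
python3 - <<'E'
from h import *
np.set_printoptions(precision=4,suppress=True)
o=get_obs();print(o["time"],o["tool_pos"],o["width"])
p,d=snapshot("top");save("t1",p)
print("wheel",circ("top",p,"red",.072,.0175,[.39,.17],.04))
print("cap",circ("top",p,"white",.082,.0185,[.53,.11],.03))
for n,z in dict(valve=.0,stub=.008).items():
    for q in spot_point("top",n)[:1]: print(n,round(q["score"],2),ray("top",q["uv"],z))
    for q in silhouettes("top",n)[:1]:
        P=cloud("top",d,q["pixels"]);
        print(n,P[:,2].max(),np.median(P[P[:,2]>P[:,2].max()-.012],0))
E
```

```text
7.3 [0.3943 0.1711 0.1396] 0.09415037838989164
wheel None
cap (array([0.5273, 0.1088, 0.0194]), 16, np.float64(0.0024096145894294116))
valve 0.26922315118719403 [0.48   0.1387 0.264 ]
stub 0.75 [0.5332 0.1082 0.008 ]
stub 0.08809185916239155 [0.5309 0.1079 0.0825]
```

>>> move_arm --steps '[0,0,0,0.04,-0.018,0.01,1,0,0,0,0.08,-0.035,0.01,1,0,0,0,0.12,-0.053,0.005,1,0,0,0,0.139,-0.061,0,1,0,0,0,0.139,-0.061,0,1,0,0,0,0.139,-0.061,-0.03,1,0,0,0,0.139,-0.061,-0.06,1,0,0,0,0.139,-0.061,-0.08,1,0,0,0,0.139,-0.061,-0.0915,1,0,0,0,0.139,-0.061,-0.0915,0.7,0,0,0,0.139,-0.061,-0.0915,0.5,0,0,0,0.139,-0.061,-0.0915,0]'

```text
time: 8.75
tool_pos: [0.5306, 0.1093, 0.0436]
ee_rot: [3.139, -0.0, 1.571]
wrist_force: [-0.2, -0.7, 0.7]
width: 0.0733
finger_force: 0.0
```

>>> move_arm --steps '[0,0,0,0,0,0,0,0,0,0,0,0,0,0,0,0,0,0,0,0,0,0,0,0,0,0,0,0,0,0,0,0,0,0,0,0,0,0,0,0,0,0,0,0,0,0,0,0,0]'

```text
time: 9.45
tool_pos: [0.5296, 0.109, 0.0421]
ee_rot: [-3.141, 0.0, 1.571]
wrist_force: [-1.9, -0.7, 1.7]
width: 0.0375
finger_force: 30.0
```

>>> move_arm --steps '[0,0,0,0,0,0.03,0,0,0,0,0,0.03,0.04,0,0,0,0,0.006,0.07,0.04,0,0,0,0,0.006,0.11,0.04,0,0,0,0,0.006,0.1305,0.04,0,0,0,0,0.006,0.1305,0.03,0,0,0,0,0.006,0.1305,0.015,0,0,0,0,0.006,0.1305,0.005,0,0,0,0,0.006,0.1305,0.001,0,0,0,0,0.006,0.1305,0,0,0,0,0,0.006,0.1305,0,0,0,0,0,0.006,0.1305,0,0]'

```text
time: 10.65
tool_pos: [0.5357, 0.2387, 0.042]
ee_rot: [-3.142, 0.001, 1.57]
wrist_force: [-2.0, -0.7, -1.1]
width: 0.0374
finger_force: 30.0
```

>>> move_arm --steps '[0,0,0,0,0,0,0,0,0,0,0,0,0,0.3,0,0,0,0,0,0,0.6,0,0,0,0,0,0,1,0,0,0,0,0,0,1,0,0,0,0,0,0,1,0,0,0,0,0,0,1,0,0,0,0,0,0,1,0,0,0,0,0,0.03,1,0,0,0,0,0,0.06,1,0,0,0,0,0,0.1,1,0,0,0,0,0,0.1,1]'

```text
time: 11.85
tool_pos: [0.5393, 0.2408, 0.1493]
ee_rot: [3.129, -0.004, 1.571]
wrist_force: [-0.1, 0.4, 0.4]
width: 0.0936
finger_force: 0.0
```

>>> move_arm --steps '[0,0,0,0,0.05,0.02,1,0,0,0,0,0.1,0.02,1,0,0,0,0,0.15,0.02,1,0,0,0,0,0.15,0.02,1]'

```text
time: 12.25
tool_pos: [0.5341, 0.3947, 0.1601]
ee_rot: [-3.14, -0.002, 1.577]
wrist_force: [0.1, -0.9, 0.0]
width: 0.0939
finger_force: 0.0
```

```bash
python3 - <<'E'
from h import *
np.set_printoptions(precision=4,suppress=True)
o=get_obs();print(o["time"],o["tool_pos"],o["width"])
p,d=snapshot("top");save("t2",p)
print("cap",circ("top",p,"white",.082,.0185,[.535,.24],.03))
print("wheel",circ("top",p,"red",.072,.0175,[.39,.17],.04))
for n,z in dict(valve=.0,stub=.008).items():
    for q in spot_point("top",n)[:1]: print(n,round(q["score"],2),ray("top",q["uv"],z))
    for q in silhouettes("top",n)[:1]:
        P=cloud("top",d,q["pixels"]);
        print(n,P[:,2].max(),np.median(P[P[:,2]>P[:,2].max()-.012],0))
E
```

```text
12.25 [0.5341 0.3947 0.1601] 0.09387610112462162Traceback (most recent call last):
  File "<stdin>", line 5, in <module>
  File "h.py", line 18, in circ
    P=np.array([ray(cam,q,z)[:2] for k in c for q in k[:,0]])
                ~~~^^^^^^^^^
  File "h.py", line 4, in ray
    m=camera_model(cam);R,_=cv2.Rodrigues(np.array(m["rvec"],float));t=np.array(m["tvec"],float).ravel()
ValueError: time passes only in moves, steps and waits
```

View pics/t2.png

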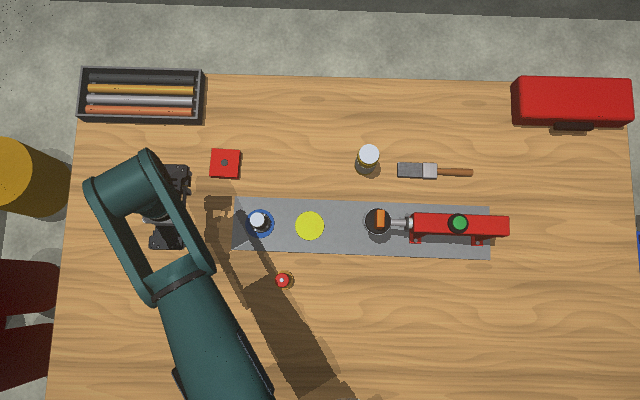

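The stub is standing on blue at (259,220) and the valve is upright on the bench at (284,281). I'll cache the calibration and measure both.

```bash
sed -i 's/^from bench import \*/from bench import *\nimport bench,functools\ncamera_model=functools.lru_cache(None)(bench.camera_model)/' h.py; python3 - <<'E'
from h import *
np.set_printoptions(precision=4,suppress=True)
o=get_obs();print(o["time"],o["tool_pos"],o["width"])
p,d=snapshot("top")
print("cap",circ("top",p,"white",.082,.0185,[.535,.24],.03))
print("wheel",circ("top",p,"red",.072,.0175,[.39,.17],.04))
print("yel",circ("top",p,"yellow",.008,.038,[.534,.11]))
for n,z in dict(valve=.0,stub=.008).items():
    for q in spot_point("top",n)[:1]: print(n,round(q["score"],2),ray("top",q["uv"],z))
    for q in silhouettes("top",n)[:1]:
        P=cloud("top",d,q["pixels"]);
        print(n,P[:,2].max(),np.median(P[P[:,2]>P[:,2].max()-.012],0))
E
```

```text
12.3 [0.5345 0.3925 0.16  ] 0.09425664027860571
cap (array([0.5422, 0.24  , 0.0215]), 11, np.float64(0.0036653491704591616))
wheel (array([0.3922, 0.1709, 0.0164]), 16, np.float64(0.0004283542755414299))
yel (array([0.5339, 0.1094, 0.037 ]), 31, np.float64(0.00044222467695283684))
valve 0.88 [0.392  0.1848 0.    ]
valve 0.08089885829006473 [0.3917 0.1702 0.073 ]
stub 0.55 [0.5357 0.24   0.008 ]
stub 0.08932132812768945 [0.5372 0.2371 0.0829]
```

>>> move_arm --steps '[0,0,0,-0.1445,-0.2185,0,1,0,0,0,-0.1445,-0.2185,0,1,0,0,0,-0.1445,-0.2185,0,1,0,0,0,-0.1445,-0.2185,0,1,0,0,0,-0.1445,-0.2185,0,1,0,0,0,-0.1445,-0.2185,0,1,0,0,0,-0.1445,-0.2185,0,1,0,0,0,-0.1445,-0.2185,-0.04,1,0,0,0,-0.1445,-0.2185,-0.08,1,0,0,0,-0.1445,-0.2185,-0.11,1,0,0,0,-0.1445,-0.2185,-0.127,1,0,0,0,-0.1445,-0.2185,-0.127,0.6]'

```text
time: 13.75
tool_pos: [0.3898, 0.1712, 0.0322]
ee_rot: [-3.136, 0.001, 1.571]
wrist_force: [-0.4, 0.6, -0.3]
width: 0.0893
finger_force: 0.0
```

>>> move_arm --steps '[0,0,0,0,0,0,0.4,0,0,0,0,0,0,0,0,0,0,0,0,0,0,0,0,0,0,0,0,0,0,0,0,0,0,0,0,0,0,0,0,0,0,0,0,0,0,0,0,0,0,0,0,0,0,0,0,0,0,0,0,0,0,0,0]'

```text
time: 14.65
tool_pos: [0.3911, 0.171, 0.0352]
ee_rot: [-3.142, -0.0, 1.571]
wrist_force: [-0.5, -0.1, 2.1]
width: 0.0351
finger_force: 30.0
```

>>> move_arm --steps '[0,0,0,0,0,0.03,0,0,0,0,0.03,-0.02,0.06,0,0,0,0,0.07,-0.04,0.06,0,0,0,0,0.11,-0.055,0.06,0,0,0,0,0.1425,-0.061,0.055,0,0,0,0,0.1425,-0.061,0.05,0,0,0,0,0.1425,-0.061,0.03,0,0,0,0,0.1425,-0.061,0.018,0,0,0,0,0.1425,-0.061,0.011,0,0,0,0,0.1425,-0.061,0.008,0,0,0,0,0.1425,-0.061,0.008,0,0,0,0,0.1425,-0.061,0.008,0]'

```text
time: 15.85
tool_pos: [0.5335, 0.1103, 0.0432]
ee_rot: [3.141, -0.0, 1.571]
wrist_force: [-0.6, -0.5, -3.5]
width: 0.0349
finger_force: 30.0
```

>>> move_arm --steps '[0,0,0,0,0,0,0,0,0,0,0,0,0,0.3,0,0,0,0,0,0,0.6,0,0,0,0,0,0,1,0,0,0,0,0,0,1,0,0,0,0,0,0,1,0,0,0,0,0,0,1,0,0,0,0,0,0,1,0,0,0,0,0,0.04,1,0,0,0,0,0,0.09,1,0,0,0,0,0,0.14,1,0,0,0,0,0,0.19,1]'

```text
time: 17.05
tool_pos: [0.5333, 0.11, 0.2349]
ee_rot: [3.142, 0.0, 1.571]
wrist_force: [0.8, 0.0, 0.4]
width: 0.0936
finger_force: 0.0
```

>>> move_arm --steps '[0,0,0,-0.05,0,0,1,0,0,0,-0.1,0,0.03,1,0,0,0,-0.15,0,0.03,1,0,0,0,-0.15,0,0.03,1,0,0,0,-0.15,0,0.03,1]'

```text
time: 17.55
tool_pos: [0.3831, 0.1101, 0.2639]
ee_rot: [3.138, -0.0, 1.571]
wrist_force: [0.0, -1.0, -0.4]
width: 0.094
finger_force: 0.0
```

```bash
python3 - <<'E'
from h import *
np.set_printoptions(precision=4,suppress=True)
o=get_obs();print(o["time"],o["tool_pos"],o["width"],o["joint_positions"])
for c in("scene","top"):
  p,d=snapshot(c);save(c+"3",p)
  for n,z in dict(valve=.008,stub=.008,lamp_tab=.195,release_top=.192).items():
    for q in spot_point(c,n)[:1]: print(c,n,round(q["score"],2),ray(c,q["uv"],z))
    for q in silhouettes(c,n)[:1] if n in("valve","stub") else []:
        P=cloud(c,d,q["pixels"]);
        print(n,P[:,2].max(),np.median(P[P[:,2]>P[:,2].max()-.012],0))
E
```

```text
17.55 [0.3831 0.1101 0.2639] 0.09404863046522222 [ 0.1375 -0.2616  1.6058 -0.0001  1.7942  0.137 ]
scene valve 0.75 [0.5415 0.1078 0.008 ]
valve 0.0884553248417447 [0.5357 0.1093 0.0809]
scene stub 0.58 [0.5335 0.2423 0.008 ]
stub 0.08665978978943668 [0.5395 0.2362 0.0823]
scene lamp_tab 0.63 [ 0.5283 -0.0556  0.195 ]
scene release_top 0.69 [ 0.5189 -0.2328  0.192 ]
top valve 0.55 [0.5319 0.1098 0.008 ]
valve 0.08825269301274798 [0.5338 0.1105 0.081 ]
top stub 0.85 [0.5424 0.2439 0.008 ]
stub 0.08948768140969533 [0.536  0.2362 0.0829]
top lamp_tab 0.65 [ 0.5351 -0.0553  0.195 ]
top release_top 0.67 [ 0.5235 -0.2332  0.192 ]
```

View pics/scene3.png

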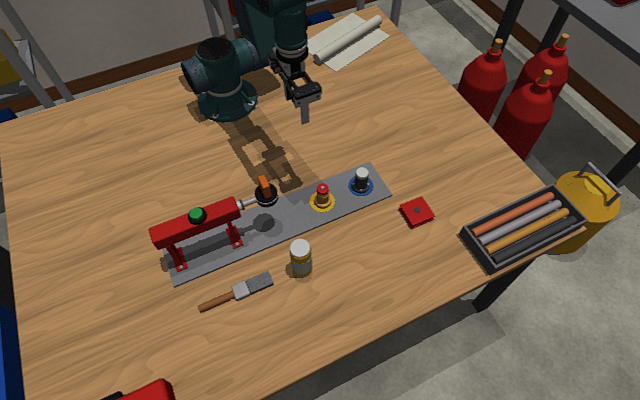

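>>> move_arm --steps '[0,0,-0.144,0.02,-0.034,0.01,0,0,0,-0.288,0.03,-0.068,0.01,0,0,0,-0.432,0.04,-0.1,0.01,0,0,0,-0.577,0.06,-0.136,0.01,0,0,0,-0.72,0.07,-0.17,0.01,0,0,0,-0.865,0.09,-0.2,0.01,0,0,0,-1.01,0.1,-0.24,0.01,0,0,0,-1.154,0.12,-0.27,0.01,0,0,0,-1.3,0.1455,-0.3,0.01,0,0,0,-1.442,0.1455,-0.34,0,0,0,0,-1.586,0.1455,-0.3405,0,0,0,0,-1.586,0.1455,-0.3405,0,0]'

```text
time: 19.45
tool_pos: [0.529, -0.2316, 0.2619]
ee_rot: [-3.141, 0.002, -0.017]
wrist_force: [-0.2, 0.5, -0.2]
width: 0.0021
finger_force: 0.0
```

>>> move_arm --steps '[0,0,0,0,0,0,0,0,0,0,0,0,-0.02,0,0,0,0,0,0,-0.04,0,0,0,0,0,0,-0.05,0,0,0,0,0,0,-0.05,0,0,0,0,0,0,-0.05,0]'

```text
time: 20.05
tool_pos: [0.5294, -0.2301, 0.2139]
ee_rot: [3.141, -0.001, -0.014]
wrist_force: [-0.3, 0.1, -0.1]
width: 0.0
finger_force: 0.0
```

Tips are at about 0.200. Now I'll press to 0.183, slightly past the stop.

>>> move_arm --steps '[0,0,0,0,0,-0.004,0,0,0,0,0,0,-0.008,0,0,0,0,0,0,-0.011,0,0,0,0,0,0,-0.014,0,0,0,0,0,0,-0.0165,0,0,0,0,0,0,-0.0165,0,0,0,0,0,0,-0.0165,0,0,0,0,0,0,-0.0165,0]'

```text
time: 20.85
tool_pos: [0.5297, -0.2307, 0.1982]
ee_rot: [3.14, -0.003, -0.015]
wrist_force: [-0.2, -0.1, 6.8]
width: 0.0003
finger_force: 3.2
```

>>> move_arm --steps '[0,0,0,0,0,-0.002,0,0,0,0,0,0,-0.002,0,0,0,0,0,0,-0.002,0,0,0,0,0,0,-0.002,0]'

```text
time: 21.25
tool_pos: [0.5298, -0.2307, 0.1981]
ee_rot: [3.14, -0.004, -0.015]
wrist_force: [-1.1, 1.2, 11.5]
width: 0.0005
finger_force: 5.9
```

>>> move_arm --steps '[0,0,0,0,0,0.04,0,0,0,0,0,0,0.08,1,0,0,0,0,0.03,0.1,1,0,0,0,0.001,0.08,0.1,1,0,0,0,0.001,0.13,0.1,1,0,0,0,0.001,0.17,0.1,1,0,0,0,0.001,0.18,0.1,1,0,0,0,0.001,0.18,0.1,1]'

```text
time: 22.05
tool_pos: [0.53, -0.0494, 0.2941]
ee_rot: [3.141, 0.001, -0.013]
wrist_force: [-0.3, -0.2, 0.1]
width: 0.0531
finger_force: 0.0
```

```bash
python3 - <<'E'
from h import *
np.set_printoptions(precision=4,suppress=True)
o=get_obs();print(o["time"],o["tool_pos"],o["width"])
p,d=snapshot("wrist");save("w4",p)
for q in spot_point("wrist","lamp_tab")[:1]: print(round(q["score"],2),ray("wrist",q["uv"],.195))
E
```

```text
22.05 [ 0.53   -0.0494  0.2941] 0.053081116304899895
0.66 [ 0.5317 -0.0543  0.195 ]
```

View pics/w4.png

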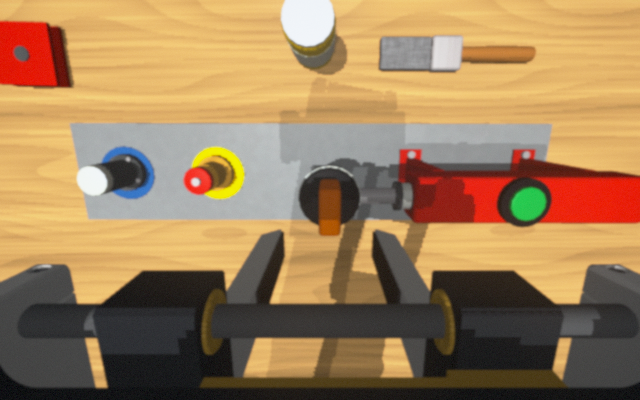

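The tab at (330,205) is centred between the fingers, the button at (524,201) is down, and both fittings stand on their spots. Next I'll descend and grip.

>>> move_arm --steps '[0,0,0,0,0,0,1,0,0,0,0,0,0,1,0,0,0,0,0,0,1,0,0,0,0,0,-0.03,1,0,0,0,0,0,-0.06,1,0,0,0,0,0,-0.085,1,0,0,0,0,0,-0.103,1,0,0,0,0,0,-0.103,1,0,0,0,0,0,-0.103,0.5,0,0,0,0,0,-0.103,0,0,0,0,0,0,-0.103,0,0,0,0,0,0,-0.103,0]'

```text
time: 23.35
tool_pos: [0.5307, -0.0506, 0.1928]
ee_rot: [3.141, -0.002, -0.015]
wrist_force: [0.2, -0.5, -0.3]
width: 0.0654
finger_force: 0.0
```

>>> move_arm --steps '[0,0,0,0,0,0,0,0,0,0,0,0,0,0,0,0,0,0,0,0,0,0,0,0,0,0,0,0,0,0,0,0,0,0,0,0,0,0,0,0,0,0,0,0,0,0,0,0,0,0,0,0,0,0,0,0]'

```text
time: 24.15
tool_pos: [0.5302, -0.0506, 0.1914]
ee_rot: [3.141, 0.0, -0.015]
wrist_force: [0.4, -1.6, 0.0]
width: 0.0179
finger_force: 30.0
```

>>> move_arm --steps '[0,0,0,0,0.01,0,0,0,0,0,0,0.025,0,0,0,0,0,0.001,0.04,0,0,0,0,0,0.001,0.055,0,0,0,0,0,0.001,0.07,0,0,0,0,0,0.001,0.08,0,0,0,0,0,0.001,0.09,0,0,0,0,0,0.0015,0.1,0,0,0,0,0,0.002,0.115,0,0,0,0,0,0.002,0.13,0,0,0,0,0,0.002,0.14,0,0,0,0,0,0.002,0.14,0]'

```text
validation failed for argument at $.st...
```

>>> move_arm --steps '[0,0,0,0,0.01,0,0,0,0,0,0,0.025,0,0,0,0,0,0.001,0.04,0,0,0,0,0,0.001,0.055,0,0,0,0,0,0.001,0.07,0,0,0,0,0,0.001,0.08,0,0]'

```text
time: 24.75
tool_pos: [0.5313, 0.031, 0.1915]
ee_rot: [3.141, -0.001, -0.014]
wrist_force: [1.9, -6.8, -0.2]
width: 0.0177
finger_force: 30.0
```

>>> move_arm --steps '[0,0,0,0,0.01,0,0,0,0,0,0,0.025,0,0,0,0,0,0.001,0.04,0,0,0,0,0,0.001,0.055,0,0,0,0,0,0.001,0.07,0,0,0,0,0,0.001,0.077,0,0,0,0,0,0.001,0.08,0,0,0,0,0,0.001,0.08,0,0,0,0,0,0.001,0.08,0,0,0,0,0,0.001,0.08,0,0]'

```text
time: 25.75
tool_pos: [0.5324, 0.1095, 0.1915]
ee_rot: [3.14, -0.001, -0.015]
wrist_force: [2.0, -4.2, -0.6]
width: 0.0176
finger_force: 30.0
```

>>> move_arm --steps '[0,0,0,0,0.002,0,0,0,0,0,0,0.002,0,0,0,0,0,0,0.002,0,0,0,0,0,0,0.002,0,0]'

```text
time: 26.15
tool_pos: [0.5324, 0.1096, 0.1915]
ee_rot: [3.137, -0.0, -0.017]
wrist_force: [1.0, -9.6, -0.5]
width: 0.0178
finger_force: 30.0
```

```bash
python3 - <<'E'
from h import *
np.set_printoptions(precision=4,suppress=True)
o=get_obs();print(o["time"],o["tool_pos"],o["wrist_force"])
p,d=snapshot("scene");save("s5",p)
for n,z in dict(valve=.008,stub=.008,lamp=.15,lamp_tab=.195).items():
    for q in spot_point("scene",n)[:1]: print(n,round(q["score"],2),ray("scene",q["uv"],z))
E
```

```text
26.15 [0.5324 0.1096 0.1915] [ 1.0244 -9.6007 -0.5453]
valve 0.74 [0.5311 0.113  0.008 ]
stub 0.78 [0.5351 0.2463 0.008 ]
lamp 0.64 [0.5293 0.1119 0.15  ]
lamp_tab 0.68 [0.5373 0.1084 0.195 ]
```

View pics/s5.png

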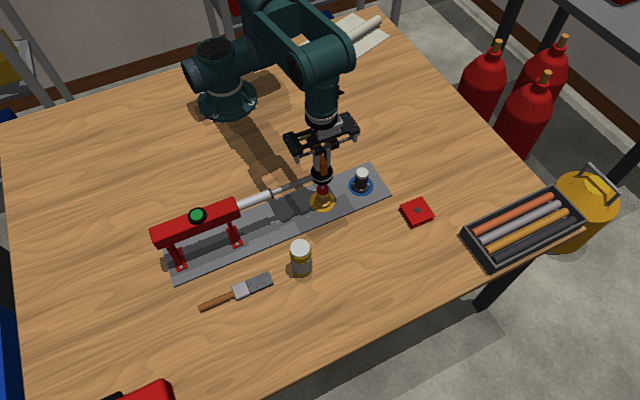

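The lamp is at the hard stop over yellow (322,175). Extra push raised the force without moving it. The valve at (322,196) and the stub at (361,180) are upright.

```bash
python3 -c "
from bench import *
print(close_job())"
```

```text
the job is handed in; nothing more can be done
None
```

The job is handed in after about 26 s of the 72 s: the fittings are swapped and standing upright on each other's spots, the button is fully down, and the lamp is held at its second stop; the bystanders still look in place, and the verdict was not shown.

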